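# Show the underside of the teapot lid to the inspection camera

## Task

Take the lid off the teapot (the pot with the spout, not the sugar bowl) by its knob and show its underside to the bench inspection camera for a check of the seating rim: hold the underside 15 cm in front of the lens glass, centred on the lens and square to it, with the knob pointing away from the camera. The pot stays standing where it is, and the camera and everything else are left alone. Finish while still holding the lid there in the air, steady: do not put it down or let go.

Things in the scene. Friction and masses are not known exactly. Their poses are not given: they have to be found in the camera images.
- lid_knob (a point): centre of the knob of the teapot's lid, for grasping: upright white ceramic cylinder 25 mm across, 25 mm high, on a narrower stem 10 mm high. z: the lid's axis, out of the top of the knob (up while the lid is on the pot); x and y mean nothing (round). The knob's top is 12 mm above this point, the lid's domed top under the knob 23 mm below it.
- lid_underside (a point): centre of the lid's underside, on the lid's axis in the plane of the flange's lower edge, 47 mm below lid_knob; same axes as lid_knob (z towards the knob). The flange is an open ring 68 mm across and 12 mm deep. This is the point to present to the lens.
- lid: the same lid as a whole: white ceramic disc 94 mm across, 12 mm thick in the middle, 4 mm at its edge, about 0.12 kg, loose; it lies on the pot's rim, its flange hanging in the mouth with some 6 mm play, and lifts straight off. Origin on the lid's axis in the plane of the rim, 35 mm below lid_knob; z towards the knob.
- teapot: white ceramic teapot, loose, 0.65 kg, belly 136 mm across, rim 98 mm high, mouth 82 mm across; origin at the centre of its foot on the table, z up, spout towards its -x (reaches 116 mm from the axis), loop handle towards its +x (115 mm); spout and handle stay below 102 mm.
- lens (a point): centre of the camera's lens glass. z: out of the lens along the line of sight, up and leaning 0.3 to 0.62 rad from vertical, roughly towards the robot; y is level. Black barrel inside a flat ring light 80 mm across, flush with the glass, 110 to 170 mm above the table; base plate 110 x 90 mm, steel post 180 mm high on the far side from where it looks. Keeps its setting unless pushed.
- sugar_bowl: bystander: smaller white lidded bowl with two ears and no spout, rim 60 mm high, about 92 mm high with its own lid on, 134 mm over the ears; origin at the centre of its foot.
- sugar_lid: bystander: the sugar bowl's own lid, 78 mm across; origin at the height of the bowl's rim.
- mug: bystander: white mug 80 mm across and 88 mm high, handle on its +y side; origin at the centre of its foot.
- brush_a: bystander: paint brush 165 mm long lying on the table between teapot and camera; origin at its middle on the table.
- brush_b: bystander: paint brush 180 mm long lying on the table; origin at its middle on the table.
- brush_pot: bystander: clay pot of brushes 72 mm across, 220 mm high over the brushes; origin at the centre of its foot.
- glaze_jar_a: bystander: glaze jar 56 mm across, 70 mm high; origin at the centre of its foot.
- glaze_jar_b: bystander: glaze jar 64 mm across, 85 mm high; origin at the centre of its foot.
Not all that is in view belongs to the job. What is shaped like the lid but yellow is not meant.

How it is judged (in metres and radians):
On the way:
1. the lid has been lifted clear of the teapot in the fingers (z of lid_underside in the frame of teapot above 0.115 m and contact force between lid and the fingers above 1 N and contact force between lid and teapot below 0.1 N), for 0.2 s.
At the end, for the whole second after the job is handed in: Lid held still in the fingers, underside to the lens: centre of the underside 130-170 mm from the glass along the line of sight, within 16 mm of it in the lens's x and y, lid axis within 0.17 rad of it, knob beyond; lid off the teapot, which stands within 20 mm of its start, upright to 0.05 rad (z of lid_underside in the frame of lens between 0.13 and 0.17 m and x of lid_underside in the frame of lens between -0.016 and 0.016 m and y of lid_underside in the frame of lens between -0.016 and 0.016 m and angle between the z axis of lid_underside and the z axis of lens, either way round below 0.17 rad and z of lid_knob in the frame of lens above 0.16 m and contact force between lid and the fingers above 1 N and contact force between lid and teapot below 0.1 N and linear speed of lid below 0.02 m/s and angular speed of lid below 0.2 rad/s and distance of teapot from where it was at the start of the episode below 0.02 m and angle between teapot's own z axis and vertical below 0.05 rad); the arm keeps its last pose, push and grip.
It fails at once if the teapot is pushed more than 20 mm away or tipped (distance of teapot from where it was at the start of the episode above 0.02 m or angle between teapot's own z axis and vertical above 0.2 rad).
It fails at once if the inspection camera is knocked out of its setting (distance of lens from where it was at the start of the episode above 0.006 m).
It fails at once if the sugar bowl, its lid or another bystander is disturbed (distance of any of sugar_bowl, sugar_lid, mug, brush_pot, glaze_jar_a, glaze_jar_b from where it was at the start of the episode above 0.02 m or distance of any of brush_a, brush_b from where it was at the start of the episode above 0.03 m).
It also fails if it takes over 35 s, if anything falls off the work surface, if the arm or the gripper's body presses on something with over 40 N, if the wrist force passes 120 N, or if a joint passes its speed limit or range.

## Robot

A 6-joint arm with a two-finger parallel gripper is mounted at the origin on the work surface. World frame = base frame: x ahead of the robot, y to its left, z up, the work surface at z = 0. Lengths are in mm, angles in rad, forces in N, time in s.
With the tool pointing down it reaches from about 350 to 975 mm from the base axis. Payload 7.1 kg.
Tool frame: the origin (TCP) lies between the finger pads; the fingertips stand 19 mm ahead of it and the grasp point (between the pads) is the TCP; z points along the fingers, y is the line along which they close (so a half turn about z gives the same grasp; the last joint's range is limited). The gripper opens to 88 mm and grips with 3 to 60 N. Pads are 20 mm wide; open, the fingers measure 115 mm over their backs; the gripper's body (75 mm by 178 mm) begins 61 mm behind the grasp point.
Start: joints at [1.223, 0.423, 1.63, -0, 1.089, -0.019], TCP at [201.785, 591.513, 213.375] pointing down, gripper open.
Joint ranges: [-3, 3], [-0.9, 2.11], [0.09, 2.58], [-1.31, 4.45], [0.11, 2.69], [-2.54, 2.54]. Speed limits (rad/s): [2.39, 2.39, 3.01, 3.14, 3.14, 3.14].

## Interface

Orientations are given as a rotation vector (axis times angle).
In Python, from workcell import ctrl gives the robot as it stands.
- The arm moves only by the tool arm_command, never from a script. Its argument "series" is a list of rows, each an object with "linear": the shift along the tool's x, y, z in m, a list of three; "turn": the turn about the tool's z in rad. A call has 1 to 10 rows; each row shifts and turns the commanded pose from where the row before left it, along the tool's axes as they then stand; what a row does not reach is not made up. A row lasts 1/10 s, in which the tool goes at most 50 mm and 8.59 degrees, less where a joint would pass 70% of its speed; a pose out of reach is approached as far as the arm can. A call with a gripper value outside its range is refused whole. "jaw" is the opening, from -1 (shut) to 1 (fully open), set as the call begins (left out, the last holds). The fingers move at their own pace and stop on an object; the grip force is fixed at half the most. Time passes only in rows, so rows that do not move let the fingers close. It gives the time, the measured TCP pose, the force, the opening and the grip force at its end, in the units of the state.
- ctrl.get_obs(): the state, without advancing time (a new reading comes with each control period).
- ctrl.get_image(name): name is "scene" or "top"; returns a dict with "frame" (384x512x3 uint8, blue, green, red), "fx", "fy", "cx", "cy" (pixels), "rvec" (rotation vector, rad) and "tvec" (3), from world to camera coordinates, as OpenCV has them. Camera axes: x right, y down, z forward; pixel columns grow to the right and rows downward; lengths in mm; the calibration is good to about 2 mm. A picture is of the moment at which its call begins. There is no depth.
- ctrl.close_job(): hands the job in; it is judged then, once.
The state is a dict: "t": time; "qpos": joint angles; "qvel": joint speeds; "joint_torque": joint torques, N m; "ee_pos": TCP position; "orientation": TCP orientation; "ft_force": force on the tool from outside, world axes, zero at the start; "moment": the same for the moment, N m; "width": finger opening in mm; "grasp_force": force on a finger pad.
Only numpy, scipy, OpenCV 4.12 (cv2) and the standard library are available. Lean on these libraries where they do the work, as an engineer would, in place of code of your own. Each camera call takes 0.05 s, during which the arm holds its last target. There are 200 camera calls.

## Working session

There is one attempt and no reset: what is moved stays moved. The work goes in short steps, Python scripts to look and compute and a tool call to move; the robot and the scene stay as the last step left them, time stands still between calls to the robot, and variables do not carry over. Pictures are saved under pics/ and viewed, at most 10 in all, crops included, and the job is handed in when it is done.

Besides the shell and the picture viewer there is one more tool, called after ">>>" by a JSON object that holds its "api" and its "payload", one argument or row to a line. arm_command: Moves the arm, as the interface text tells. Its arguments: {"type":"object","properties":{"series":{"type":"array"},"jaw":{"type":"number"}},"required":["series"]}

```bash
mkdir -p pics
cat > h.py <<'E'
import numpy as np, cv2
from workcell import ctrl
def snap(n,f=None):
    d=ctrl.get_image(n)
    np.savez(f'{n}.npz',**{k:np.asarray(v) for k,v in d.items()})
    if f: cv2.imwrite(f'pics/{f}.png',np.asarray(d['frame']))
    return d
def load(n): return dict(np.load(f'{n}.npz'))
def cam(d):
    R=cv2.Rodrigues(np.array(d['rvec'],float).reshape(3))[0]; return R,np.array(d['tvec'],float).reshape(3)
def ray(d,u,v):
    R,t=cam(d); r=R.T@np.array([(u-d['cx'])/d['fx'],(v-d['cy'])/d['fy'],1.]); return -R.T@t, r/np.linalg.norm(r)
def onz(d,u,v,z):
    c,r=ray(d,u,v); return c+r*(z-c[2])/r[2]
def tri(d1,p1,d2,p2):
    a,r=ray(d1,*p1); b,s=ray(d2,*p2)
    k=np.linalg.lstsq(np.c_[r,-s],b-a,rcond=None)[0]; A=a+k[0]*r;B=b+k[1]*s
    return (A+B)/2,np.linalg.norm(A-B)
def proj(d,P):
    R,t=cam(d); q=R@np.asarray(P,float)+t; return np.array([d['fx']*q[0]/q[2]+d['cx'],d['fy']*q[1]/q[2]+d['cy']])
E
python3 - <<'E'
from h import *
for n in('scene','top'):
    d=snap(n,n+'0'); print(n,ray(d,256,192),d['fx'])
    cv2.imwrite(f'pics/{n}0.png',cv2.resize(np.asarray(d['frame']),(800,600),interpolation=cv2.INTER_CUBIC))
print(ctrl.get_obs())
E
```

```text
scene (array([1242.37031076,  533.0435831 ,  946.0103849 ]), array([-0.57338695, -0.44608264, -0.68719552])) 412.5967551038804
top (array([ 300.93393234,  -21.28137985, 1288.86169688]), array([ 1.70049000e-01, -6.00967531e-04, -9.85435425e-01])) 453.47414526072623
{'t': 0.1, 'qpos': array([ 1.22300286e+00,  4.23754697e-01,  1.63057872e+00, -2.59543972e-05,
        1.08860327e+00, -1.90077232e-02]), 'qvel': array([-5.53825853e-04, -2.40719759e-03, -2.71319947e-03, -6.37358298e-05,
       -9.78444602e-04, -4.59526005e-04]), 'joint_torque': array([-8.59352986e-04, -5.45606732e+01, -2.74325877e+01,  6.45281025e-02,
        1.88083656e-02,  1.90985054e-05]), 'ee_pos': array([201.62608914, 591.0577851 , 212.69920555]), 'orientation': array([-5.14077169e-01, -3.09902028e+00,  2.08223023e-03]), 'ft_force': array([ 0.10717269, -0.24193922, -0.66254295]), 'moment': array([0.02562992, 0.02954103, 0.0153567 ]), 'grasp_force': 0.0, 'width': 87.9131405514176}
```

View pics/scene0.png

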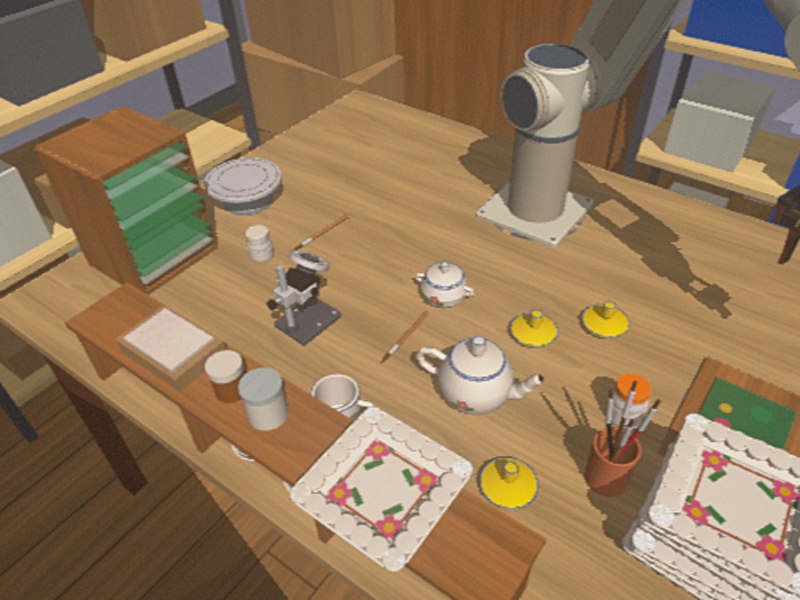

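View pics/top0.png

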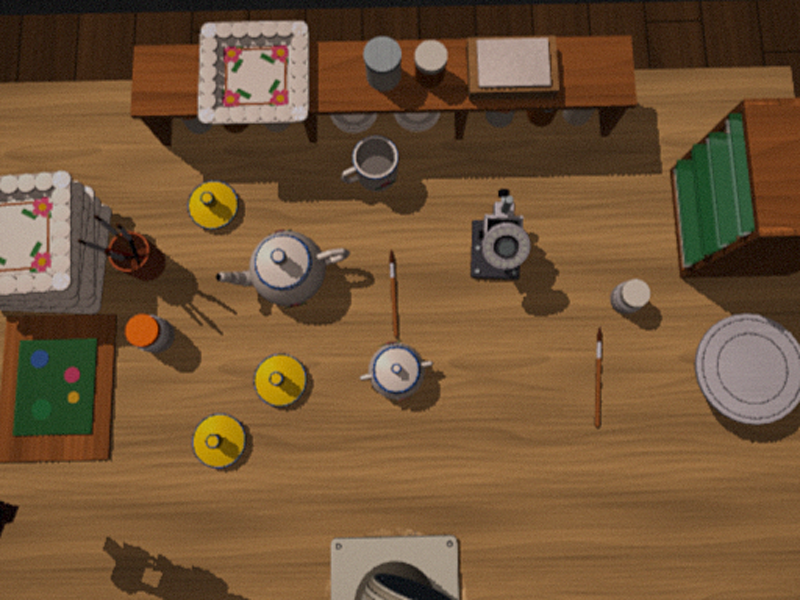

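Scene and top views (800-px scale). These could be taken for the lid:
- the teapot lid, knob at scene (478,345), top (278,257);
- the sugar lid, scene (445,268), top (397,369);
- the yellow lids, scene (535,325), (606,318), (510,480).

I choose the white lid on the pot with the spout. The lens ring is at scene (308,262), top (505,246). I'll check both in one close crop.

Run:
```python
from h import *
S=load('scene');T=load('top')
def crop(d,u,v):
    u,v=int(u/1.5625),int(v/1.5625);x,y=u-40,v-30
    print(x,y); c=cv2.resize(d['frame'][y:y+60,x:x+80],(400,300),interpolation=cv2.INTER_CUBIC)
    return c
cv2.imwrite('pics/m.png',np.vstack([np.hstack([crop(S,478,355),crop(T,278,262)]),np.hstack([crop(S,308,270),crop(T,505,246)])]))
```

```text
265 197
137 137
157 142
283 127
```

View pics/m.png

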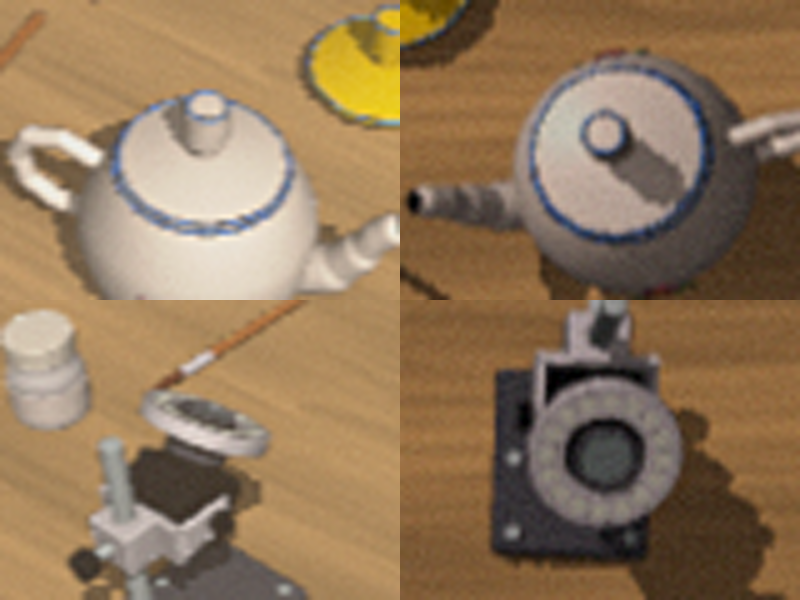

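Run:
```python
from h import *
S=load('scene');T=load('top')
K,g=tri(S,(306,217.8),T,(177.6,162.8));print('knobtop',K,g,onz(S,306,217.8,145),onz(T,177.6,162.8,145))
L,g=tri(S,(197.8,166.4),T,(323.5,156.9));print('lens',L,g)
for z in(8,15):print('base',[onz(T,283+u/5-.4,127+v/5-.4,z)[:2].round() for u,v in((97,70),(91,252),(243,258))])
a=cv2.resize(S['frame'][156:182,180:216],(800,578),interpolation=cv2.INTER_CUBIC)
cv2.imwrite('pics/r.png',a)
```

```text
knobtop [579.16078567 179.98082146 145.10902256] 1.6235704558814275 [578.64585617 180.62559845 145.        ] [579.58511244 179.29180134 145.        ]
lens [ 585.71870341 -198.13324198  147.21014331] 1.8858493279387345
base [array([ 672., -160.]), array([ 563., -152.]), array([ 557., -240.])]
base [array([ 670., -159.]), array([ 562., -151.]), array([ 556., -238.])]
```

View pics/r.png

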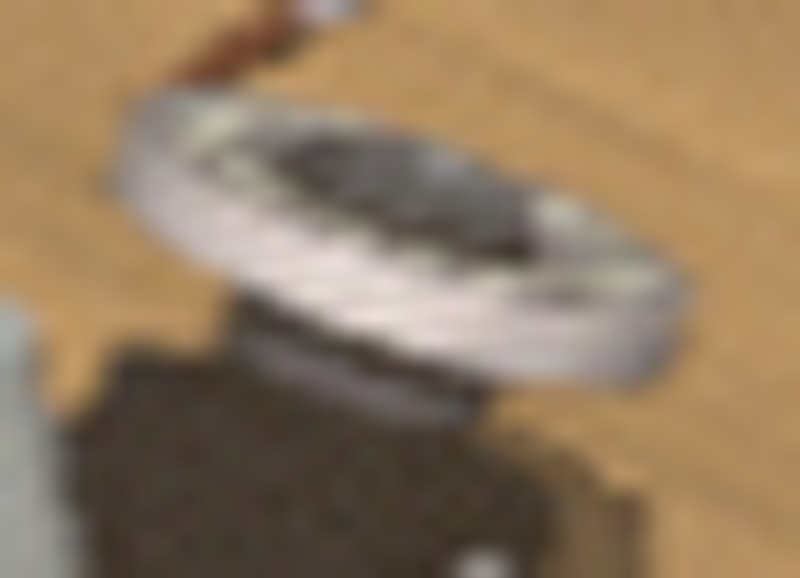

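The teapot and its knob are confirmed, with the knob axis at about (579,180). In the crop, the ring face's upper rim runs (200,95)–(670,265) and the glass centre is near (408,195). Next I fit the ring plane from outline rays.

Run:
```python
from h import *
from scipy.optimize import least_squares
S=load('scene');T=load('top')
up=[(200,95),(300,105),(420,145),(530,185),(610,225),(665,262)]
sp=[(180+(u+.5)/22.2-.5,156+(v+.5)/22.2-.5) for u,v in up]
sc=(180+408/22.2-.5,156+195/22.2-.5)
# top outline: bright ring mask -> contour ellipse
g=cv2.resize(T['frame'],None,fx=8,fy=8,interpolation=cv2.INTER_CUBIC).astype(int)
roi=g[130*8:185*8,300*8:350*8]
sat=roi.max(2)-roi.min(2); m=((sat<32)&(roi.max(2)>85)).astype(np.uint8)*255
m=cv2.morphologyEx(m,cv2.MORPH_OPEN,cv2.getStructuringElement(cv2.MORPH_ELLIPSE,(25,25)))
cs=cv2.findContours(m,cv2.RETR_EXTERNAL,cv2.CHAIN_APPROX_NONE)[0]
c=max(cs,key=cv2.contourArea);e=cv2.fitEllipse(c);print([(x/8) for x in (e[0][0]+2400,e[0][1]+1040,e[1][0],e[1][1],e[2]*8)])
ell=cv2.ellipse2Poly((int(e[0][0]*8),int(e[0][1]*8)),(int(e[1][0]*4),int(e[1][1]*4)),int(e[2]),0,359,15)/8.
tp=[(300+(x+.5)/8-.5,130+(y+.5)/8-.5) for x,y in ell]
def nrm(th,ps): return np.array([-np.sin(th)*np.cos(ps),np.sin(th)*np.sin(ps),np.cos(th)])
def dist(d,p,C,n):
    o,r=ray(d,*p); X=o+r*(n@(C-o))/(n@r); return np.linalg.norm(X-C)-40
def res(x,wy=1):
    C=x[:3];n=nrm(x[3],x[4])
    return np.r_[[dist(S,p,C,n)/1.5 for p in sp],[dist(T,p,C,n)/4 for p in tp],(proj(S,C)-sc)/.4,(proj(T,C)-tcen)/.4,wy*(x[4]-.07)/.03]
tcen=np.array([300+e[0][0]/8,130+e[0][1]/8])
for wy in(1,0.01):
    r=least_squares(res,[586,-198,150,.4,.07],args=(wy,)); print(r.x.round(3),r.fun.round(1),nrm(*r.x[3:]).round(3))
for th in(.3,.45,.6):
    r=least_squares(lambda y:res(np.r_[y,th,.07]),[586,-198,150]);print(th,r.x.round(),r.cost.round(1))
```

```text
[323.82548904418945, 157.34577178955078, 29.347408294677734, 31.160913467407227, 80.29146575927734]
[ 5.83936e+02 -1.98094e+02  1.52309e+02  6.20000e-01  5.00000e-02] [-0.8  1.1 -1.2 -0.   0.2  0.5  0.1  0.  -0.1 -0.1 -0.1 -0.1  0.   0.2
  0.3  0.4  0.4  0.4  0.4  0.3  0.1  0.  -0.1 -0.1 -0.1 -0.1 -0.   0.1
  0.1  0.1  0.1 -0.5  1.1 -0.8 -0.1 -0.7] [-0.58   0.029  0.814]
[ 5.83884e+02 -1.98112e+02  1.52696e+02  6.26000e-01  3.70000e-02] [-0.9  1.3 -1.   0.   0.   0.2  0.1  0.  -0.  -0.1 -0.1 -0.1  0.   0.2
  0.3  0.4  0.5  0.5  0.4  0.3  0.1 -0.  -0.1 -0.2 -0.1 -0.1 -0.   0.1
  0.1  0.1  0.1 -0.5  0.8 -0.7 -0.1 -0. ] [-0.585  0.022  0.811]
0.3 [ 588. -202.  145.] 78.7
0.45 [ 586. -200.  148.] 35.9
0.6 [ 584. -198.  152.] 4.3
```

The lens sits near (584,-198,152), with its line of sight leaning about 0.6 rad towards the robot: n≈(-0.56,0.03,0.83). First I rise and turn so the fingers close along world y.

>>> {"api": "arm_command", "payload": {
  "series": [
    {"linear": [0, 0, -0.04], "turn": -0.09},
    {"linear": [0, 0, -0.04], "turn": -0.09},
    {"linear": [0, 0, -0.04], "turn": -0.096},
    {"linear": [0, 0, 0], "turn": 0}
  ]
}}

```text
t: 0.5
ee_pos: [202.7, 594.0, 339.5]
orientation: [0.079, 3.137, 0.014]
ft_force: [0.6, 1.3, 0.1]
width: 87.9
grasp_force: 0.0
```

>>> {"api": "arm_command", "payload": {
  "series": [
    {"linear": [-0.02, -0.02, 0], "turn": 0},
    {"linear": [-0.03, -0.03, 0], "turn": 0},
    {"linear": [-0.03, -0.03, 0], "turn": 0},
    {"linear": [-0.03, -0.03, 0], "turn": 0},
    {"linear": [-0.03, -0.03, 0], "turn": 0},
    {"linear": [-0.03, -0.03, 0], "turn": 0},
    {"linear": [-0.03, -0.03, 0], "turn": 0},
    {"linear": [-0.03, -0.03, 0], "turn": 0},
    {"linear": [-0.03, -0.03, 0], "turn": 0},
    {"linear": [-0.03, -0.03, 0], "turn": 0}
  ]
}}

```text
t: 1.5
ee_pos: [476.6, 284.9, 332.3]
orientation: [-0.084, -3.139, 0.001]
ft_force: [-0.6, -0.2, 0.5]
width: 87.8
grasp_force: 0.0
```

>>> {"api": "arm_command", "payload": {
  "series": [
    {"linear": [-0.03, -0.03, 0.01], "turn": 0},
    {"linear": [-0.03, -0.03, 0.02], "turn": 0},
    {"linear": [-0.03, -0.03, 0.02], "turn": 0},
    {"linear": [-0.016, -0.015, 0.02], "turn": 0},
    {"linear": [0, 0, 0.02], "turn": 0},
    {"linear": [0, 0, 0.02], "turn": 0},
    {"linear": [0, 0, 0], "turn": 0},
    {"linear": [0, 0, 0], "turn": 0}
  ]
}}

```text
t: 2.3
ee_pos: [575.9, 176.1, 222.8]
orientation: [-0.083, -3.139, 0.001]
ft_force: [-0.9, 0.6, -0.6]
width: 87.9
grasp_force: 0.0
```

```bash
cat > st.py <<'E'
from h import *
o=ctrl.get_obs();R=cv2.Rodrigues(o['orientation'])[0]
print('t',o['t'],'p',o['ee_pos'].round(1),'q',o['qpos'].round(3),'w',round(o['width'],1),'g',round(o['grasp_force'],1),'F',o['ft_force'].round(1));print(R.round(3))
E
python3 - <<'E'
from st import *
print('to knob, tool mm',R.T@(np.array([579.2,180,136])-o['ee_pos']))
E
```

```text
t 2.3 p [575.9 176.1 222.8] q [ 0.277  0.38   1.673 -0.     1.09  -1.241] w 87.9 g 0.0 F [-0.9  0.6 -0.6]
[[-0.999  0.053 -0.002]
 [ 0.053  0.999 -0.   ]
 [ 0.002 -0.001 -1.   ]]
to knob, tool mm [-3.21512419  4.11958894 86.79780513]
```

>>> {"api": "arm_command", "payload": {
  "series": [
    {"linear": [-0.003, 0.004, 0.02], "turn": 0},
    {"linear": [0, 0, 0.02], "turn": 0},
    {"linear": [0, 0, 0.02], "turn": 0},
    {"linear": [0, 0, 0.015], "turn": 0},
    {"linear": [0, 0, 0.012], "turn": 0},
    {"linear": [0, 0, 0], "turn": 0},
    {"linear": [0, 0, 0], "turn": 0}
  ]
}}

```text
t: 3.0
ee_pos: [580.0, 180.1, 136.9]
orientation: [0.083, 3.14, 0.0]
ft_force: [-0.2, 0.2, 1.1]
width: 87.8
grasp_force: 0.0
```

Run:
```python
from st import *
d=snap('scene');e=snap('top')
c=lambda d,x,y:cv2.resize(d['frame'][y:y+75,x:x+100],(400,300),interpolation=cv2.INTER_CUBIC)
cv2.imwrite('pics/g.png',np.hstack([c(d,256,180),c(e,130,120)]))
```

```text
t 3.0 p [580.  180.1 136.9] q [ 0.282  0.491  1.723  0.     0.926 -1.236] w 87.8 g 0.0 F [-0.2  0.2  1.1]
[[-0.999  0.053  0.001]
 [ 0.053  0.999  0.   ]
 [-0.001  0.    -1.   ]]
```

View pics/g.png

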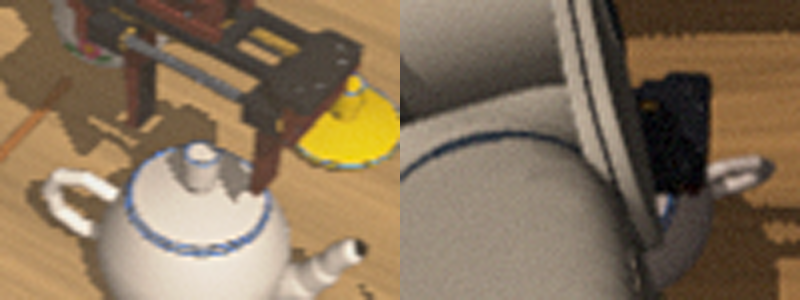

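The two fingertips, at about (140,120) and (262,190) in the crop, straddle the knob at (202,160) evenly. Closing now.

>>> {"api": "arm_command", "payload": {
  "series": [
    {"linear": [0, 0, 0], "turn": 0},
    {"linear": [0, 0, 0], "turn": 0},
    {"linear": [0, 0, 0], "turn": 0},
    {"linear": [0, 0, 0], "turn": 0},
    {"linear": [0, 0, 0], "turn": 0},
    {"linear": [0, 0, 0], "turn": 0},
    {"linear": [0, 0, 0], "turn": 0},
    {"linear": [0, 0, 0], "turn": 0}
  ],
  "jaw": -1
}}

```text
t: 3.9
ee_pos: [579.6, 180.0, 136.4]
orientation: [-0.083, -3.14, 0.0]
ft_force: [0.6, 0.2, 0.3]
width: 27.2
grasp_force: 0.0
```

>>> {"api": "arm_command", "payload": {
  "series": [
    {"linear": [0, 0, 0], "turn": 0},
    {"linear": [0, 0, 0], "turn": 0},
    {"linear": [0, 0, 0], "turn": 0}
  ]
}}

```text
t: 4.2
ee_pos: [579.6, 180.0, 136.4]
orientation: [-0.083, -3.14, -0.0]
ft_force: [0.3, -0.3, -0.8]
width: 3.5
grasp_force: 0.0
```

>>> {"api": "arm_command", "payload": {
  "series": [
    {"linear": [0, 0, -0.005], "turn": 0},
    {"linear": [0, 0, -0.01], "turn": 0},
    {"linear": [0, 0, -0.02], "turn": 0},
    {"linear": [0, 0, -0.025], "turn": 0},
    {"linear": [0, 0, -0.03], "turn": 0},
    {"linear": [0, 0, -0.03], "turn": 0},
    {"linear": [0, 0, -0.03], "turn": 0},
    {"linear": [0, 0, -0.03], "turn": 0},
    {"linear": [0, 0, -0.02], "turn": 0},
    {"linear": [0, 0, 0], "turn": 0}
  ]
}}

```text
t: 5.2
ee_pos: [581.2, 180.5, 340.7]
orientation: [0.083, 3.134, 0.003]
ft_force: [-0.1, -0.0, 0.1]
width: 0.5
grasp_force: 0.0
```

Run:
```python
from st import *
d=snap('scene')
cv2.imwrite('pics/l.png',cv2.resize(d['frame'][40:280,150:470],(640,480)))
```

```text
t 5.2 p [581.2 180.5 340.7] q [ 0.282  0.279  1.54   0.     1.316 -1.237] w 0.5 g 0.0 F [-0.1 -0.   0.1]
[[-0.999  0.053  0.007]
 [ 0.053  0.999  0.002]
 [-0.007  0.002 -1.   ]]
```

View pics/l.png

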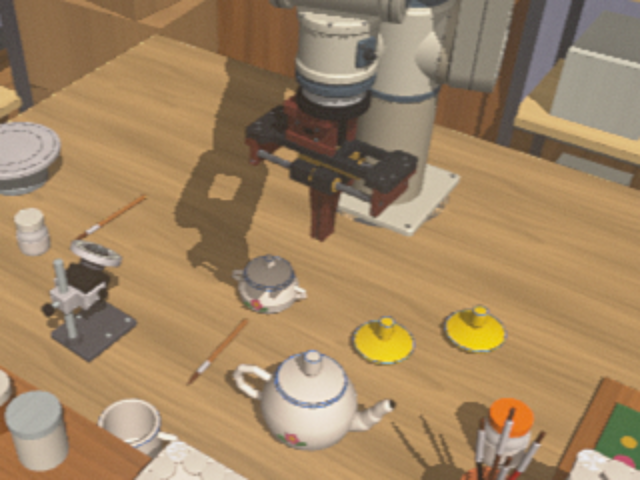

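The grasp missed: the lid is still on the pot at crop (312,365), and the shut fingertips are at (322,235). I'll compare where the fingertips appear with where the pose says they are.

Run:
```python
from st import *
S=load('scene');T=snap('top')
p=o['ee_pos']
print('tip proj',(proj(S,p+[0,0,-19])-[150,40])*2,'tcp',(proj(S,p)-[150,40])*2,'knobtop',(proj(S,[579.2,180,145])-[150,40])*2)
print('top tip',proj(T,p+[0,0,-19]))
print('seen tip at z=322:',onz(S,150+322/2,40+236/2,322))
print(S['tvec'],S['rvec'])
c=S['frame'];f=T['frame'];x,y=130,100
cv2.imwrite('pics/t2.png',np.hstack([cv2.resize(f[90:210,120:280],(640,480),interpolation=cv2.INTER_CUBIC)]))
```

```text
t 5.25 p [580.2 180.1 338.3] q [ 0.281  0.281  1.543 -0.     1.315 -1.236] w 0.2 g 0.0 F [-0.5 -0.8 -0.5]
[[-0.999  0.053  0.003]
 [ 0.053  0.999  0.001]
 [-0.003  0.001 -1.   ]]
tip proj [319.19893151 254.95355523] tcp [320.20690994 242.38516495] knobtop [311.37503386 355.65440751]
top tip [163.56632488 144.15721515]
seen tip at z=322: [550.85056077 166.24513022 322.        ]
[ 306.89243396 -226.52677648 1605.32169748] [ 1.19778799  2.31409012 -1.00535553]
```

View pics/t2.png

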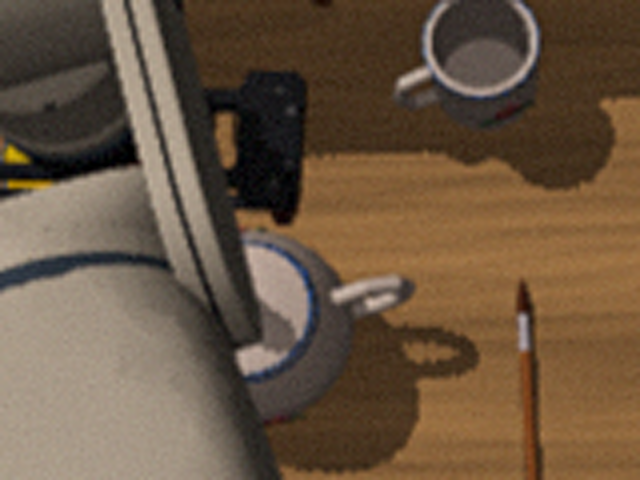

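Run:
```python
from st import *
T=load('top');S=load('scene')
p=o['ee_pos']
f=lambda x,y,z:((proj(T,p+[x,y,z])-[120,90])*4).round()
g=lambda x,y,z:((proj(S,p+[x,y,z])-[150,40])*2).round()
for z in(61,90,110):
  for x in(-37,37): print(z,x,'top',f(x,-89,z),'scene',g(x,-89,z),g(x,89,z))
for dz in(0,28): print('scene mid body front',g(37,0,61+dz))
```

```text
t 5.3 p [579.4 180.  336.6] q [ 0.282  0.282  1.544  0.     1.314 -1.236] w 0.6 g 0.0 F [-0.5  0.2 -1.1]
[[-0.999  0.053  0.001]
 [ 0.053  0.999  0.   ]
 [-0.001  0.    -1.   ]]
61 -37 top [318. 243.] scene [275. 160.] [412. 211.]
61 37 top [318. 103.] scene [239. 190.] [379. 247.]
90 -37 top [310. 227.] scene [275. 139.] [415. 189.]
90 37 top [311.  84.] scene [239. 169.] [383. 225.]
110 -37 top [305. 216.] scene [276. 123.] [418. 174.]
110 37 top [305.  69.] scene [239. 153.] [385. 209.]
scene mid body front [306. 217.]
scene mid body front [308. 196.]
```

The gripper body's xy matches the pose, but the fingertips appear about 28 mm higher than the pose says. So the fingers shut just above the knob. Reopen and go lower.

>>> {"api": "arm_command", "payload": {
  "series": [
    {"linear": [0, 0, 0.03], "turn": 0},
    {"linear": [0, 0, 0.035], "turn": 0},
    {"linear": [0, 0, 0.035], "turn": 0},
    {"linear": [0, 0, 0.02], "turn": 0},
    {"linear": [0, 0, 0], "turn": 0},
    {"linear": [0, 0, 0], "turn": 0},
    {"linear": [0, 0, 0], "turn": 0},
    {"linear": [0, 0, 0], "turn": 0}
  ],
  "jaw": 1
}}

```text
t: 6.1
ee_pos: [580.4, 180.2, 217.7]
orientation: [0.083, 3.138, 0.001]
ft_force: [0.8, 0.2, -0.7]
width: 60.9
grasp_force: 0.0
```

>>> {"api": "arm_command", "payload": {
  "series": [
    {"linear": [0, 0, 0.03], "turn": 0},
    {"linear": [0, 0, 0.03], "turn": 0},
    {"linear": [0, 0, 0.015], "turn": 0},
    {"linear": [0, 0, 0.01], "turn": 0},
    {"linear": [0, 0, 0], "turn": 0},
    {"linear": [0, 0, 0], "turn": 0}
  ]
}}

```text
t: 6.7
ee_pos: [580.3, 180.2, 132.3]
orientation: [0.083, 3.139, 0.001]
ft_force: [0.2, 0.3, 0.5]
width: 87.4
grasp_force: 0.0
```

Run:
```python
from st import *
d=snap('scene')
cv2.imwrite('pics/g2.png',cv2.resize(d['frame'][170:245,256:356],(800,600),interpolation=cv2.INTER_CUBIC))
```

```text
t 6.7 p [580.3 180.2 132.3] q [ 0.282  0.498  1.725 -0.     0.917 -1.236] w 87.4 g 0.0 F [0.2 0.3 0.5]
[[-0.999  0.053  0.001]
 [ 0.053  0.999  0.   ]
 [-0.001  0.    -1.   ]]
```

View pics/g2.png

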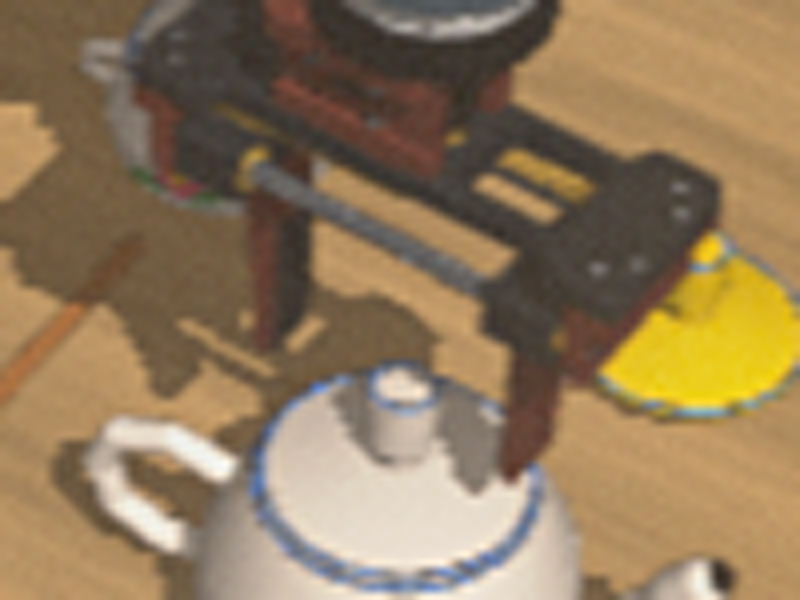

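Run:
```python
from st import *
S=load('scene')
for z in (113,120,130,140,150):
  print(z,*[((proj(S,[580+dx,180+y,z])-[256,170])*8).round() for dx in(10,) for y in(-44,-57,44,57)])
print(((proj(S,[579,180,145])-[256,170])*8).round())
```

```text
t 6.75 p [580.5 180.3 132.6] q [ 0.281  0.497  1.725 -0.     0.917 -1.236] w 87.7 g 0.0 F [ 0.2 -0.1 -1.2]
[[-0.999  0.053  0.002]
 [ 0.053  0.999  0.001]
 [-0.002  0.001 -1.   ]]
113 [265. 412.] [233. 396.] [490. 525.] [524. 542.]
120 [266. 398.] [234. 382.] [491. 511.] [526. 528.]
130 [267. 378.] [234. 362.] [493. 491.] [528. 508.]
140 [267. 357.] [235. 341.] [496. 470.] [531. 487.]
150 [268. 337.] [236. 321.] [498. 449.] [533. 467.]
[398. 382.]
```

Both fingertips project at z≈140 with the pose reporting 132, so the tips are about 8 mm above the reported TCP. Go down 22 mm and close.

>>> {"api": "arm_command", "payload": {
  "series": [
    {"linear": [0, 0, 0.01], "turn": 0},
    {"linear": [0, 0, 0.007], "turn": 0},
    {"linear": [0, 0, 0.005], "turn": 0},
    {"linear": [0, 0, 0], "turn": 0}
  ]
}}

```text
t: 7.15
ee_pos: [578.9, 179.8, 108.4]
orientation: [-0.083, -3.139, 0.001]
ft_force: [-0.6, -0.1, -0.6]
width: 87.8
grasp_force: 0.0
```

>>> {"api": "arm_command", "payload": {
  "series": [
    {"linear": [0, 0, 0], "turn": 0},
    {"linear": [0, 0, 0], "turn": 0},
    {"linear": [0, 0, 0], "turn": 0},
    {"linear": [0, 0, 0], "turn": 0},
    {"linear": [0, 0, 0], "turn": 0},
    {"linear": [0, 0, 0], "turn": 0},
    {"linear": [0, 0, 0], "turn": 0},
    {"linear": [0, 0, 0], "turn": 0},
    {"linear": [0, 0, 0], "turn": 0},
    {"linear": [0, 0, 0], "turn": 0}
  ],
  "jaw": -1
}}

```text
t: 8.15
ee_pos: [579.6, 180.1, 109.4]
orientation: [0.083, 3.14, 0.0]
ft_force: [0.4, 0.9, -0.7]
width: 24.2
grasp_force: 30.0
```

>>> {"api": "arm_command", "payload": {
  "series": [
    {"linear": [0, 0, -0.005], "turn": 0},
    {"linear": [0, 0, -0.01], "turn": 0},
    {"linear": [0, 0, -0.02], "turn": 0},
    {"linear": [0, 0, -0.03], "turn": 0},
    {"linear": [0, 0, -0.035], "turn": 0},
    {"linear": [0, 0, -0.035], "turn": 0},
    {"linear": [0, 0, -0.035], "turn": 0},
    {"linear": [0, 0, -0.035], "turn": 0},
    {"linear": [0, 0, -0.02], "turn": 0},
    {"linear": [0, 0, 0], "turn": 0}
  ]
}}

```text
t: 9.15
ee_pos: [581.1, 180.4, 338.7]
orientation: [0.083, 3.134, 0.003]
ft_force: [0.8, -0.2, -1.8]
width: 24.6
grasp_force: 30.0
```

```bash
python3 st.py
```

```text
t 9.15 p [581.1 180.4 338.7] q [ 0.281  0.28   1.542 -0.     1.312 -1.237] w 24.6 g 30.0 F [ 0.8 -0.2 -1.8]
[[-0.999  0.053  0.007]
 [ 0.053  0.999  0.002]
 [-0.007  0.002 -1.   ]]
```

>>> {"api": "arm_command", "payload": {
  "series": [
    {"linear": [-0.015, -0.01, 0], "turn": 0},
    {"linear": [-0.03, -0.02, 0], "turn": 0},
    {"linear": [-0.035, -0.022, 0], "turn": 0},
    {"linear": [-0.035, -0.022, 0], "turn": 0},
    {"linear": [-0.035, -0.022, 0], "turn": 0},
    {"linear": [-0.035, -0.022, 0], "turn": 0},
    {"linear": [-0.035, -0.022, 0], "turn": 0},
    {"linear": [-0.035, -0.022, 0], "turn": 0},
    {"linear": [-0.035, -0.022, 0], "turn": 0},
    {"linear": [-0.03, -0.022, 0], "turn": 0}
  ]
}}

```text
t: 10.15
ee_pos: [889.2, -45.0, 330.6]
orientation: [-0.084, -3.137, 0.0]
ft_force: [1.1, 1.3, -1.4]
width: 24.3
grasp_force: 30.0
```

>>> {"api": "arm_command", "payload": {
  "series": [
    {"linear": [-0.03, 0, 0], "turn": 0},
    {"linear": [-0.03, 0, 0], "turn": 0},
    {"linear": [-0.03, 0, 0], "turn": 0},
    {"linear": [-0.03, 0, 0], "turn": 0},
    {"linear": [-0.03, 0, 0], "turn": 0}
  ]
}}

```text
t: 10.65
ee_pos: [999.6, -50.0, 308.0]
orientation: [0.084, 3.13, -0.0]
ft_force: [0.7, 0.3, -4.3]
width: 24.3
grasp_force: 30.0
```

```bash
python3 st.py
```

```text
t 10.65 p [999.6 -50.  308. ] q [-0.062  1.147  0.095  0.     1.889 -1.579] w 24.3 g 30.0 F [ 0.7  0.3 -4.3]
[[-0.999  0.053  0.011]
 [ 0.053  0.999 -0.001]
 [-0.011  0.    -1.   ]]
```

>>> {"api": "arm_command", "payload": {
  "series": [
    {"linear": [-0.03, 0, 0], "turn": 0},
    {"linear": [-0.03, 0, 0], "turn": 0},
    {"linear": [-0.03, 0, 0], "turn": 0}
  ]
}}

```text
t: 10.95
ee_pos: [1025.9, -50.6, 308.5]
orientation: [0.081, 3.05, -0.003]
ft_force: [-0.3, -0.5, -0.1]
width: 24.4
grasp_force: 30.0
```

```bash
python3 st.py
```

```text
t 10.95 p [1025.9  -50.6  308.5] q [-6.100e-02  1.152e+00  8.600e-02  1.000e-03  1.812e+00 -1.579e+00] w 24.4 g 30.0 F [-0.3 -0.5 -0.1]
[[-0.994  0.053  0.091]
 [ 0.053  0.999 -0.005]
 [-0.091  0.    -0.996]]
```

The lid is held, and at full reach the arm gives up orientation: the tool now leans outwards by 0.09 rad, which is the direction I need. Continue gently.

>>> {"api": "arm_command", "payload": {
  "series": [
    {"linear": [-0.025, 0, 0], "turn": 0},
    {"linear": [-0.025, 0, 0], "turn": 0},
    {"linear": [-0.025, 0, 0], "turn": 0},
    {"linear": [-0.025, 0, 0], "turn": 0}
  ]
}}

```text
t: 11.35
ee_pos: [1050.0, -51.8, 294.3]
orientation: [0.079, 2.989, -0.005]
ft_force: [-1.3, 0.6, -1.3]
width: 24.5
grasp_force: 30.0
```

```bash
python3 st.py
```

```text
t 11.35 p [1050.   -51.8  294.3] q [-0.061  1.169  0.087  0.002  1.735 -1.579] w 24.5 g 30.0 F [-1.3  0.6 -1.3]
[[-0.987  0.053  0.15 ]
 [ 0.052  0.999 -0.007]
 [-0.151  0.001 -0.989]]
```

>>> {"api": "arm_command", "payload": {
  "series": [
    {"linear": [-0.045, 0, 0], "turn": 0},
    {"linear": [-0.045, 0, 0], "turn": 0},
    {"linear": [-0.045, 0, 0], "turn": 0},
    {"linear": [-0.045, 0, 0], "turn": 0},
    {"linear": [-0.045, 0, 0], "turn": 0},
    {"linear": [-0.045, 0, 0], "turn": 0}
  ]
}}

```text
t: 11.95
ee_pos: [1107.9, -55.5, 294.5]
orientation: [0.074, 2.814, -0.011]
ft_force: [-1.1, 0.5, -1.1]
width: 24.5
grasp_force: 30.0
```

```bash
python3 st.py
```

```text
t 11.95 p [1107.9  -55.5  294.5] q [-0.062  1.181  0.087  0.004  1.547 -1.579] w 24.5 g 30.0 F [-1.1  0.5 -1.1]
[[-0.946  0.053  0.32 ]
 [ 0.05   0.999 -0.016]
 [-0.321  0.001 -0.947]]
```

Lean is now 0.32 rad and growing steadily; I need about 0.6.

>>> {"api": "arm_command", "payload": {
  "series": [
    {"linear": [-0.045, 0, 0], "turn": 0},
    {"linear": [-0.045, 0, 0], "turn": 0},
    {"linear": [-0.045, 0, 0], "turn": 0},
    {"linear": [-0.045, 0, 0], "turn": 0},
    {"linear": [-0.045, 0, 0], "turn": 0},
    {"linear": [-0.045, 0, 0], "turn": 0}
  ]
}}

```text
t: 12.55
ee_pos: [1151.8, -58.4, 340.4]
orientation: [0.07, 2.64, -0.016]
ft_force: [0.7, 1.2, -2.1]
width: 24.5
grasp_force: 30.0
```

```bash
python3 st.py
```

```text
t 12.55 p [1151.8  -58.4  340.4] q [-0.063  1.158  0.087  0.006  1.395 -1.58 ] w 24.5 g 30.0 F [ 0.7  1.2 -2.1]
[[-0.876  0.052  0.48 ]
 [ 0.047  0.999 -0.024]
 [-0.48   0.001 -0.877]]
```

>>> {"api": "arm_command", "payload": {
  "series": [
    {"linear": [-0.045, 0, 0], "turn": 0},
    {"linear": [-0.045, 0, 0], "turn": 0},
    {"linear": [-0.045, 0, 0], "turn": 0},
    {"linear": [-0.045, 0, 0], "turn": 0}
  ]
}}

```text
t: 12.95
ee_pos: [1172.1, -59.8, 390.4]
orientation: [0.067, 2.527, -0.019]
ft_force: [-0.2, 0.3, -0.8]
width: 24.3
grasp_force: 30.0
```

Run:
```python
from st import *
n=np.array([-.564,.03,.825]);n/=np.linalg.norm(n);C=np.array([584,-198,152.])
z=R[:,2]; print('angle',np.arccos(-z@n))
tgt=C+197*n+23.6*z+60*n  # reported TCP, 60 mm back first
print('staging',tgt,'tool',R.T@(tgt-o['ee_pos']))
```

```text
t 12.95 p [1172.1  -59.8  390.4] q [-0.063  1.127  0.087  0.008  1.314 -1.581] w 24.3 g 30.0 F [-0.2  0.3 -0.8]
[[-0.816  0.052  0.575]
 [ 0.044  0.999 -0.029]
 [-0.576  0.002 -0.818]]
angle 0.01329403426138421
staging [ 452.59469975 -190.96853615  344.76887061] tool [ 607.95077128 -168.71221917 -372.63062019]
```

The lean now matches the lens to 0.01 rad. Bring it back over the camera at this orientation.

>>> {"api": "arm_command", "payload": {
  "series": [
    {"linear": [0.015, -0.004, -0.009], "turn": 0},
    {"linear": [0.028, -0.008, -0.017], "turn": 0},
    {"linear": [0.033, -0.009, -0.02], "turn": 0},
    {"linear": [0.033, -0.009, -0.02], "turn": 0},
    {"linear": [0.033, -0.009, -0.02], "turn": 0},
    {"linear": [0.033, -0.009, -0.02], "turn": 0},
    {"linear": [0.033, -0.009, -0.02], "turn": 0},
    {"linear": [0.033, -0.009, -0.02], "turn": 0},
    {"linear": [0.033, -0.009, -0.02], "turn": 0},
    {"linear": [0.033, -0.009, -0.02], "turn": 0}
  ]
}}

```text
t: 13.95
ee_pos: [810.2, -124.8, 366.8]
orientation: [0.067, 2.527, -0.02]
ft_force: [0.2, -0.4, -0.7]
width: 24.1
grasp_force: 30.0
```

```bash
cat > tg.py <<'E'
from st import *
n=np.array([-.564,.03,.825]);n/=np.linalg.norm(n);C=np.array([584,-198,152.])
z=R[:,2]; print('angle',np.arccos(-z@n))
for b in(60,0): print(b,'tool',(R.T@(C+(197+b)*n+23.6*z-o['ee_pos'])).round(1))
E
python3 tg.py
```

```text
t 13.95 p [ 810.2 -124.8  366.8] q [-0.201  0.353  1.508  0.138  0.677 -1.8  ] w 24.1 g 30.0 F [ 0.2 -0.4 -0.7]
[[-0.816  0.052  0.575]
 [ 0.043  0.999 -0.029]
 [-0.576  0.001 -0.818]]
angle 0.013423575515777813
60 tool [ 301.8  -84.8 -185.8]
0 tool [ 302.6  -84.9 -125.8]
```

>>> {"api": "arm_command", "payload": {
  "series": [
    {"linear": [0.033, -0.009, -0.02], "turn": 0},
    {"linear": [0.033, -0.009, -0.02], "turn": 0},
    {"linear": [0.033, -0.009, -0.02], "turn": 0},
    {"linear": [0.033, -0.009, -0.02], "turn": 0},
    {"linear": [0.033, -0.009, -0.02], "turn": 0},
    {"linear": [0.033, -0.009, -0.02], "turn": 0},
    {"linear": [0.033, -0.009, -0.02], "turn": 0},
    {"linear": [0.033, -0.009, -0.02], "turn": 0},
    {"linear": [0.02, -0.006, -0.012], "turn": 0},
    {"linear": [0, 0, 0], "turn": 0}
  ]
}}

```text
t: 14.95
ee_pos: [474.6, -185.6, 344.0]
orientation: [0.069, 2.528, -0.022]
ft_force: [0.3, -0.3, -1.2]
width: 24.1
grasp_force: 30.0
```

```bash
python3 tg.py
```

```text
t 14.95 p [ 474.6 -185.6  344. ] q [-0.577 -0.13   2.114  0.482  0.668 -2.401] w 24.1 g 30.0 F [ 0.3 -0.3 -1.2]
[[-0.817  0.055  0.574]
 [ 0.045  0.999 -0.031]
 [-0.575  0.    -0.818]]
angle 0.012638719425530553
60 tool [ 17.3  -6.6 -13.1]
0 tool [18.1 -6.6 46.9]
```

>>> {"api": "arm_command", "payload": {
  "series": [
    {"linear": [0, 0, 0], "turn": 0.1},
    {"linear": [0, 0, 0], "turn": 0.1},
    {"linear": [0, 0, 0], "turn": 0.1},
    {"linear": [0, 0, 0], "turn": 0.1},
    {"linear": [0, 0, 0], "turn": 0}
  ]
}}

```text
t: 15.45
ee_pos: [477.8, -185.3, 344.3]
orientation: [0.569, 2.469, 0.14]
ft_force: [-0.5, -0.7, -1.4]
width: 24.0
grasp_force: 30.0
```

```bash
python3 tg.py
```

```text
t 15.45 p [ 477.8 -185.3  344.3] q [-0.573 -0.125  2.109  0.482  0.667 -1.998] w 24.0 g 30.0 F [-0.5 -0.7 -1.4]
[[-0.732  0.367  0.575]
 [ 0.429  0.903 -0.03 ]
 [-0.53   0.225 -0.818]]
angle 0.012835180041236417
60 tool [ 15.7 -14.2 -14.7]
0 tool [ 16.4 -14.6  45.3]
```

>>> {"api": "arm_command", "payload": {
  "series": [
    {"linear": [0.008, -0.007, 0.005], "turn": 0},
    {"linear": [0.008, -0.007, 0.01], "turn": 0},
    {"linear": [0, 0, 0.01], "turn": 0},
    {"linear": [0, 0, 0.01], "turn": 0},
    {"linear": [0, 0, 0.007], "turn": 0},
    {"linear": [0, 0, 0.003], "turn": 0},
    {"linear": [0, 0, 0], "turn": 0},
    {"linear": [0, 0, 0], "turn": 0}
  ]
}}

```text
t: 16.25
ee_pos: [486.0, -192.1, 294.9]
orientation: [0.569, 2.472, 0.14]
ft_force: [0.4, 0.2, -1.7]
width: 24.7
grasp_force: 30.0
```

Run:
```python
from tg import *
S=snap('scene');T=snap('top')
c=lambda d,x,y:cv2.resize(d['frame'][y:y+100,x:x+67],(400,600),interpolation=cv2.INTER_CUBIC)
cv2.imwrite('pics/f.png',np.hstack([c(S,165,90),c(T,295,115)]))
# predicted pose from reported TCP, bias along tool / along world z
for nm,K in(('tool',o['ee_pos']-23.6*z),('world',o['ee_pos']+[0,0,23.6])):
    U=K+47*z; u=((proj(S,U)-[165,90])*6).round(); print(nm,'underside',u,'rim ctr',((proj(S,K+35*z)-[165,90])*6).round(),'knobtop',((proj(S,K-12*z)-[165,90])*6).round(),'lens coord',(U-C)@n)
    e=np.array([R@[47*np.cos(a),47*np.sin(a),0] for a in np.linspace(0,6.28,13)])
    q=np.array([(proj(S,K+35*z+v)-[165,90])*6 for v in e]);print('bbox',q.min(0).round(),q.max(0).round())
print('lens px',((proj(S,C)-[165,90])*6).round())
```

```text
t 16.25 p [ 486.  -192.1  294.9] q [-0.577 -0.034  2.154  0.581  0.554 -2.122] w 24.7 g 30.0 F [ 0.4  0.2 -1.7]
[[-0.733  0.366  0.573]
 [ 0.429  0.903 -0.029]
 [-0.528  0.225 -0.819]]
angle 0.011161849246543539
60 tool [ -1.3   0.  -60. ]
0 tool [-0.8 -0.3  0. ]
tool underside [290. 166.] rim ctr [297. 142.] knobtop [328.  49.] lens coord 150.0236521326326
bbox [205. 109.] [389. 176.]
world underside [269. 171.] rim ctr [277. 147.] knobtop [308.  53.] lens coord 145.89881285662716
bbox [183. 113.] [370. 181.]
lens px [196. 449.]
```

View pics/f.png

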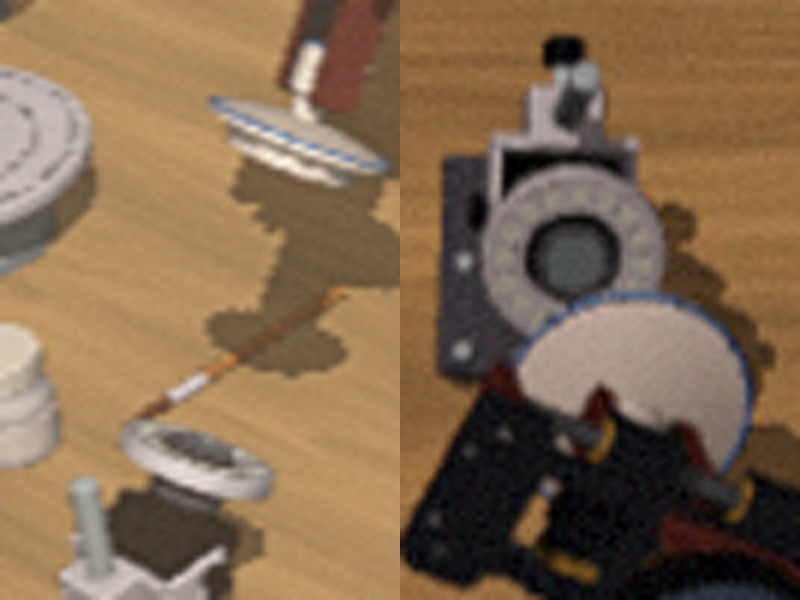

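Scene crop: the lid's blue edge runs (208,98)–(388,168), and the knob's top is at (313,42), where (328,49) was predicted. So the lid seems to have sagged a little in the pads. I'll fit its disc plane from rim rays in both views.

```bash
cat > fit.py <<'E'
from tg import *
from scipy.optimize import least_squares
def fit(S,T,sp,tp,kt):
    def dist(d,p,c,m):
        a,r=ray(d,*p); X=a+r*(m@(c-a))/(m@r); return np.linalg.norm(X-c)-47
    def ax(x): return cv2.Rodrigues(R@np.array([x[4],x[3],0]))[0]@(-z)
    def line(d,p,c,m):  # image distance of point from projected disc outline
        b=np.cross(m,[0,0,1.]);b/=np.linalg.norm(b);e=np.cross(m,b);a=np.linspace(0,2*np.pi,180)
        q=np.array([proj(d,c+47*(b*np.cos(t)+e*np.sin(t))) for t in a]); return np.linalg.norm(q-p,axis=1).min()
    f=lambda x:np.r_[[line(S,p,x[:3],ax(x))/.4 for p in sp],[line(T,p,x[:3],ax(x))/.4 for p in tp],(proj(S,x[:3]+47*ax(x))-kt)/.5,x[4]/.05]
    r=least_squares(f,np.r_[o['ee_pos']+11.4*z,0,0],diff_step=1e-3,x_scale=[10,10,10,.1,.1])
    m=ax(r.x);U=r.x[:3]-12*m;print('fit',r.x.round(3),'cost',r.cost,r.fun.round(1));print('axis',m.round(3),'ang to lens',np.arccos(m@n))
    ly=np.cross(n,[-n[0],-n[1],0]);ly/=np.linalg.norm(ly);lx=np.cross(ly,n);w=U-C
    print('lens frame x y z',(w@lx).round(1),(w@ly).round(1),(w@n).round(1)); print('shift needed, tool',(R.T@(C+150*n-U)).round(1)); return r.x
E
python3 - <<'E'
from fit import *
S=load('scene');T=load('top')
k=lambda P,ox,oy,s=6:[(ox+(u+.5)/s-.5,oy+(v+.5)/s-.5) for u,v in P]
sp=k([(208,98),(250,122),(300,143),(345,160),(388,168)],165,90)
tp=k([(u-400,v) for u,v in[(515,370),(535,343),(570,312),(605,297),(640,292),(680,300),(715,323),(741,360),(752,400),(746,440)]],295,115)
fit(S,T,sp,tp,k([(314,43)],165,90)[0])
E
```

```text
t 16.35 p [ 485.8 -192.2  295.1] q [-0.577 -0.035  2.154  0.581  0.554 -2.122] w 24.7 g 30.0 F [-0.6  0.8 -2. ]
[[-0.733  0.366  0.574]
 [ 0.429  0.903 -0.029]
 [-0.528  0.225 -0.819]]
angle 0.011472018755547087
60 tool [ -1.3   0.1 -59.7]
0 tool [-0.7 -0.3  0.2]
fit [ 4.90093e+02 -1.94373e+02  2.89574e+02  4.00000e-03 -3.40000e-02] cost 19.982087723738534 [ 1.8  1.1  0.2  1.4  0.6  0.6  1.2  0.4  0.5  0.8  0.4  1.2  2.   0.9
  0.1  4.7 -0.8 -0.7]
axis [-0.583 -0.003  0.812] ang to lens 0.040540561102687514
lens frame x y z 0.4 -1.0 154.6
shift needed, tool [0.8 0.7 4.6]
```

The knob's right half is hidden by the finger, so that mark is biased. I'll refit without it, and confirm that the teapot hasn't moved and the lid is steady.

Run:
```python
from fit import *
S=load('scene');T=load('top')
k=lambda P,ox,oy,s=6:[(ox+(u+.5)/s-.5,oy+(v+.5)/s-.5) for u,v in P]
sp=k([(208,98),(250,122),(300,143),(345,160),(388,168)],165,90)
tp=k([(u-400,v) for u,v in[(515,370),(535,343),(570,312),(605,297),(640,292),(680,300),(715,323),(741,360),(752,400),(746,440)]],295,115)
fit(S,T,sp,tp,np.array([np.nan,np.nan])) if 0 else None
import types,fit as F
src=open('fit.py').read().replace("(proj(S,x[:3]+47*ax(x))-kt)/.5,","").replace("from tg import *","from tg import *")
g={};exec(src,g);g['fit'](S,T,sp,tp,None)
print((proj(S,[579,180,30])), )
cv2.imwrite('pics/p.png',cv2.resize(S['frame'][180:280,230:380],(750,500)))
```

```text
t 16.35 p [ 485.8 -192.2  295.1] q [-0.577 -0.035  2.154  0.581  0.554 -2.122] w 24.7 g 30.0 F [-0.6  0.8 -2. ]
[[-0.733  0.366  0.574]
 [ 0.429  0.903 -0.029]
 [-0.528  0.225 -0.819]]
angle 0.011472018755547087
60 tool [ -1.3   0.1 -59.7]
0 tool [-0.7 -0.3  0.2]
fit [ 4.91786e+02 -1.94055e+02  2.89074e+02 -9.60000e-02 -8.60000e-02] cost 15.244084219910487 [ 0.8  1.1  1.3  0.9  2.1  1.   1.3  0.4  1.3  1.6  0.7  1.2  2.3  0.2
  2.1 -1.7]
axis [-0.67  -0.007  0.742] ang to lens 0.13973473543243686
lens frame x y z 2.9 -0.4 153.4
shift needed, tool [ 2.8 -0.7  3.3]
[303.49422547 245.48600876]
```

View pics/p.png

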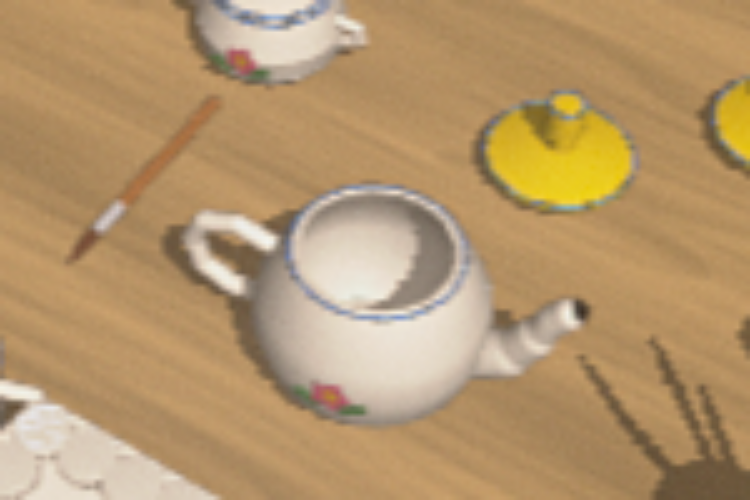

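Run:
```python
from fit import *
S=load('scene');T=load('top');K=o['ee_pos']-23.6*z;y=R[:,1]
wy=np.array([-.03,-1,0]) # axis about which the lean grows
for nm,axs in(('pad axis',-y),('tool x',R[:,0])):
 for dl in(-.2,-.1,0,.1,.2):
  m=cv2.Rodrigues(axs*dl)[0]@(-z); b=np.cross(m,[0,0,1.]);b/=np.linalg.norm(b);e=np.cross(m,b)
  q=np.array([(proj(S,K-35*m+47*(b*np.cos(t)+e*np.sin(t)))-[165,90])*6 for t in np.linspace(0,6.28,200)])
  el=cv2.fitEllipse(q.astype(np.float32)); l=q[q[:,0].argmin()];r=q[q[:,0].argmax()]
  print(nm,dl,'L',l.round(),'R',r.round(),'minor/major',round(el[1][0]/el[1][1],3),'ang',round(el[2]-90,1),'lens ang',round(np.arccos(m@n),3),'axis px',(((proj(S,K+12*m)-proj(S,K-35*m)))*6).round())
# lid mask ellipse-ish measure: left/right tips of lid
f=S['frame'][90:125,165:240].astype(int); blue=(f[...,0]-f[...,2]>15)
ys,xs=np.nonzero(blue); print('blue px crop',sorted(zip((xs*6+3).tolist(),(ys*6+3).tolist())))
```

```text
t 16.35 p [ 485.8 -192.2  295.1] q [-0.577 -0.035  2.154  0.581  0.554 -2.122] w 24.7 g 30.0 F [-0.6  0.8 -2. ]
[[-0.733  0.366  0.574]
 [ 0.429  0.903 -0.029]
 [-0.528  0.225 -0.819]]
angle 0.011472018755547087
60 tool [ -1.3   0.1 -59.7]
0 tool [-0.7 -0.3  0.2]
pad axis -0.2 L [213. 129.] R [405. 160.] minor/major 0.2 ang 9.6 lens ang 0.19 axis px [ 14. -96.]
pad axis -0.1 L [208. 119.] R [397. 168.] minor/major 0.153 ang 14.7 lens ang 0.09 axis px [ 22. -95.]
pad axis 0 L [204. 109.] R [389. 175.] minor/major 0.106 ang 19.7 lens ang 0.011 axis px [ 31. -93.]
pad axis 0.1 L [201.  98.] R [380. 181.] minor/major 0.058 ang 24.7 lens ang 0.11 axis px [ 39. -90.]
pad axis 0.2 L [199.  88.] R [371. 185.] minor/major 0.01 ang 29.7 lens ang 0.21 axis px [ 47. -86.]
tool x -0.2 L [208. 120.] R [399. 168.] minor/major 0.069 ang 14.3 lens ang 0.206 axis px [ 22. -96.]
tool x -0.1 L [206. 114.] R [394. 172.] minor/major 0.019 ang 17.0 lens ang 0.106 axis px [ 27. -95.]
tool x 0 L [204. 109.] R [389. 175.] minor/major 0.106 ang 19.7 lens ang 0.011 axis px [ 31. -93.]
tool x 0.1 L [203. 104.] R [384. 176.] minor/major 0.191 ang 22.5 lens ang 0.095 axis px [ 35. -90.]
tool x 0.2 L [201.  99.] R [380. 176.] minor/major 0.274 ang 25.4 lens ang 0.194 axis px [ 38. -86.]
blue px crop [(219, 105), (225, 111), (231, 111), (237, 117), (243, 117), (249, 123), (255, 123), (267, 129), (273, 129), (279, 135), (285, 135), (291, 141), (297, 141), (309, 147), (315, 147), (321, 147), (327, 153), (333, 153), (345, 159), (351, 159), (357, 159), (369, 165), (375, 165), (381, 165)]
```

The rim's tilt in the image (20.7°) matches zero slip (19.7°), which puts the lid axis within about 0.02 rad of the lens. It sits about 153 mm from the glass and is centred. The empty pot stands unmoved. Settle and hand in.

>>> {"api": "arm_command", "payload": {
  "series": [
    {"linear": [0, 0, 0.003], "turn": 0},
    {"linear": [0, 0, 0], "turn": 0},
    {"linear": [0, 0, 0], "turn": 0},
    {"linear": [0, 0, 0], "turn": 0},
    {"linear": [0, 0, 0], "turn": 0}
  ]
}}

```text
t: 16.85
ee_pos: [487.4, -192.3, 292.3]
orientation: [0.569, 2.472, 0.14]
ft_force: [0.1, 0.1, -1.4]
width: 24.7
grasp_force: 30.0
```

```bash
python3 -c "
from workcell import ctrl
print(ctrl.close_job())"
```

```text
the job is handed in; nothing more can be done
None
```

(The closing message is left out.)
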